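# Turn the upside-down parts case over and stack it on the pile

### The job

One of the grey parts cases has been left upside down on the bench in front of the low steel stop. Turn it right way up - it can be tipped up on end and leaned against the stop while you change grip - and stack it on the pile of cases, cut corners over cut corners, with its skirt fully down over the case below and level. Leave the other things on the bench where they are.

Things in the scene. Friction and masses are not known exactly. Their poses are not given: they have to be found in the camera images.
- case_mid (a point): Centre (half-way up) of the loose grey parts case: rigid, shut, 116 mm long (x), 64 wide (y), 27 high (z), 0.15 to 0.31 kg. z points out of its top, so down at the start: it lies on its narrow top, skirt up. The two corners at its +x end are cut off at 45 degrees, those at -x are square. At the start +x points roughly away from the stop, -x to it.
- case_rim (a point): Centre of the loose case's open underside, the rim of its skirt, 13.5 mm below case_mid (above it at the start); same axes. The skirt is the lower 16 mm of the case, 116 x 64 mm with straight upright sides (11 to 27 mm above the bench at the start), cut corners 16 mm along each side; hollow 12 mm deep, 108 x 56 mm inside, walls 4 mm.
- case_top (a point): Centre of the loose case's top face, 13.5 mm above case_mid; same axes. The narrow top is 105 x 53 mm, 11 mm high, centred on the skirt, its upper 5 mm bevelled in by 1.5 mm. The weight lies mostly in the skirt, 9 to 10 mm above the rim and mid-length: on its square end (a face 64 x 16 mm) the case can stand, but only just; its underside against the stop it stands well.
- pile_home (a point): Where case_mid must come when the case is seated; z up, x towards the pile's cut corners: the case's x must point the same way, the other way round it cannot go down. The skirt then rests on the pile's ledge, 13.5 mm below this point and 35 mm above the bench, with 1.5 mm of play on every side.
- pile_top (a point): Centre of the top face of the pile, 46 mm above the bench; same axes as pile_home. The pile is two cases of the same shape as the loose one, stacked right way up, fixed to the bench on an aluminium plate 140 x 84 x 3 mm. Its narrow top, bevelled as a lead-in, enters the hollow of the case put on it.
- stop_face (a point): The low steel stop, a straight bar fixed to the bench: 45 mm high, 160 mm long (y), 30 mm thick. The point is at the middle of the top edge of its front face, which is upright and faces this frame's -x, roughly the robot's right (world -y); but for the case the bench is clear for 180 mm before it.
- wrench: Bystander: a flat spanner 170 mm long, lying on the bench on the robot's side of the stop and the pile; origin near its middle.
- screwdriver: Bystander: a screwdriver 200 mm long, lying on the bench; origin near its middle.
- filter_mid (a point): Bystander: an oil filter, white upright cylinder 76 mm across, 85 mm high; the point is its centre.
- spray: Bystander: a spray can, 60 mm across, 170 mm high; origin under its foot.
- mug: Bystander: a white mug, 80 mm across, 95 mm high; origin under its foot.
- disc: Bystander: a small brake disc lying flat, 170 mm across, 18 mm high; origin under its centre.
- carton: Bystander: a cardboard carton 70 x 110 x 50 mm; origin under its centre.
Mind the look-alikes: they are no part of the job. What is shaped like the part that bears case_mid but purple or turquoise is not meant.

How it is judged:
By the outcome, as a careful person would: the job done as asked, in the order asked, and still so for the second after the job is handed in, with the robot touching nothing.
It also fails if it takes over 64 s, if anything falls off the work surface, if the arm or the gripper's body presses on something with over 40 N, if the wrist force passes 120 N, or if a joint passes its speed limit or range.

### The arm

A 6-joint arm with a two-finger parallel gripper is mounted at the origin on the work surface. World frame = base frame: x ahead of the robot, y to its left, z up, the work surface at z = 0. Lengths are in m, angles in rad, forces in N, time in s.
With the tool pointing down it reaches from about 0.3 to 0.875 m from the base axis. Payload 6.4 kg.
Tool frame: the origin (TCP) lies at the very end of the fingers, on their centre line; the grasp point (between the pads) lies 19 mm behind it; z points along the fingers, y is the line along which they close (so a half turn about z gives the same grasp; the last joint's range is limited). The gripper opens to 85 mm and grips with 20 to 120 N. Pads are 22 mm wide; open, the fingers measure 114 mm over their backs; the gripper's body (76 mm by 85 mm) begins 54 mm behind the grasp point. The pads swing forward as they close: fully open they stand 13 mm farther back than shut.
Start: joints at [1.125, 0.181, 1.607, -0, 1.354, -0.206], TCP at [0.137, 0.559, 0.231] pointing down, gripper open.
Joint ranges: [-2.99, 2.99], [-0.89, 2.07], [0.3, 2.58], [-1.14, 4.28], [0, 2.63], [-3.12, 3.12]. Speed limits (rad/s): [2.57, 2.57, 3.01, 3.14, 3.14, 3.14].

### API

Orientations are given as a unit quaternion [x, y, z, w].
In Python, from plant import sense, grab_frame, hand_in, masks_of, landmark_of gives the robot as it stands. The module is installed in compiled form; this text tells all that it offers.
- The arm moves only by the tool carry_out, never from a script. Its argument "series" is a list of rows, each a list of 3 entries, a list of its own where there are three numbers: the shift along the tool's x, y, z in mm, then the turn about the tool's z in degrees, then the closure, from 0 (fully open) to 1 (shut). In form: [[[tx, ty, tz], roll, jaw], ...]. A call has 1 to 5 rows; each row is the pose to reach, as a shift and turn from the pose commanded when the call began, along the tool's axes at that moment; what a row does not reach only later rows make up. A row lasts 1/12 s, in which the tool goes at most 41.7 mm and 7.16 degrees, less where a joint would pass 70% of its speed; a pose out of reach is approached as far as the arm can. A call with a gripper value outside its range is refused whole. The fingers move at their own pace and stop on an object; "squeeze" is the grip in N (left out, the last holds). Time passes only in rows, so rows that repeat a pose let the fingers close. It gives the time, the measured TCP pose, the force, the opening and the grip force at its end, in the units of the state.
- sense(): the state, without advancing time (a new reading comes with each control period).
- grab_frame(name): name is "scene" or "top" or "wrist"; returns a dict with "frame" (480x640x3 uint8, blue, green, red), "intrinsics" (3x3 intrinsics, pixels), "extrinsics" (4x4, takes a point from world to camera coordinates). Camera axes: x right, y down, z forward; pixel columns grow to the right and rows downward; lengths in m; the calibration is good to about 2 mm. A picture is of the moment at which its call begins. There is no depth.
- hand_in(): hands the job in; it is judged then, once.
Trained networks look in the newest picture that a camera, given by its name, has taken for a name from the list of things; names that differ only in an ending like _2 or _b are one class to them, and where a whole thing is asked for, a point or a joint stands for the part that bears it (a point fixed in the world has none). Each returns a list of dicts, best first, with "conf" (0 to 1); they miss things now and then, are a little off and sometimes report something else, mostly with a low value. They report only what shows in the picture. A call takes as long as a camera call. They do not tell look-alikes from the thing itself.
- masks_of(camera, target): "mask" (480x640 bool, what is visible of it) and "extent" ([centre column, centre row, width, height] in pixels, round what is visible of it).
- landmark_of(camera, target): "pixel" ([column, row] in pixels: a listed point, or the origin of a listed thing).
The state is a dict: "t": time; "q": joint angles; "qd": joint speeds; "effort": joint torques, N m; "position": TCP position; "orientation": TCP orientation; "ft_force": force on the tool from outside, world axes, zero at the start; "wrist_torque": the same for the moment, N m; "gripper_width": opening from 0.0 (shut) to 1.0 (fully open); "grip_force": force on a finger pad.
Only numpy, scipy, OpenCV 4.12 (cv2) and the standard library are available. Lean on these libraries where they do the work, as an engineer would, in place of code of your own. Each camera call takes 0.05 s, during which the arm holds its last target. There are 200 camera calls.

## Working session

There is one attempt and no reset: what is moved stays moved. The work goes in short steps, Python scripts to look and compute and a tool call to move; the robot and the scene stay as the last step left them, time stands still between calls to the robot, and variables do not carry over. Pictures are saved under pics/ and viewed, at most 10 in all, crops included, and the job is handed in when it is done.

Besides the shell and the picture viewer there is one more tool, called after "Call:" in YAML: its name, and indented under it one key for each argument. carry_out: Moves the arm, as the interface text tells. Its arguments: {"type":"object","properties":{"series":{"type":"array","items":{"type":"array"}},"squeeze":{"type":"number"}},"required":["series"]}

```bash
ls; mkdir -p pics
cat > h.py <<'E'
import numpy as np, cv2
from scipy.spatial.transform import Rotation as R
from plant import sense, grab_frame, hand_in, masks_of, landmark_of
def ray(f,px):
    K=np.array(f["intrinsics"]);T=np.array(f["extrinsics"])
    d=T[:3,:3].T@np.linalg.inv(K)@np.array([px[0],px[1],1.]);o=-T[:3,:3].T@T[:3,3]
    return o,d
def atz(f,px,z):
    o,d=ray(f,px);return o+d*(z-o[2])/d[2]
def proj(f,p):
    T=np.array(f["extrinsics"]);c=np.array(f["intrinsics"])@(T[:3,:3]@np.array(p)+T[:3,3]);return c[:2]/c[2]
E
python3 - <<'E'
from h import *
np.set_printoptions(precision=4,suppress=True)
s=sense();print(s)
Z={"case_mid":.0135,"case_rim":.027,"pile_home":.0485,"pile_top":.046,"stop_face":.045,"wrench":.003,"screwdriver":.015,"filter_mid":.0425,"spray":0,"mug":0,"disc":0,"carton":0}
fs={}
for c in ("scene","top"):
    f=fs[c]=grab_frame(c);cv2.imwrite(f"pics/{c}0.png",f["frame"])
    print(c,ray(f,(320,240))[0])
    for n,z in Z.items():
        print(n,[(round(l["conf"],2),np.round(l["pixel"]),atz(f,l["pixel"],z).round(4)) for l in landmark_of(c,n)[:3]])
E
```

```text
pics
{'t': 0.0, 'q': array([ 1.1247,  0.1816,  1.608 , -0.    ,  1.3538, -0.2063]), 'qd': array([0.0007, 0.0001, 0.    , 0.001 , 0.001 , 0.0006]), 'effort': array([  0.0005, -44.4882, -35.1332,  -0.0002,   0.0091,  -0.    ]), 'position': array([0.1363, 0.558 , 0.2304]), 'orientation': array([ 0.1196,  0.9928, -0.0008, -0.0003]), 'ft_force': array([0.147 , 0.1124, 0.1051]), 'wrist_torque': array([-0.0031, -0.0166,  0.0291]), 'grip_force': 0.0, 'gripper_width': 0.9987714749407705}
scene [ 1.0379 -0.6967  0.7822]
case_mid [(0.81, array([348., 233.]), array([0.5367, 0.1284, 0.0135])), (0.72, array([402., 188.]), array([0.5552, 0.3967, 0.0135])), (0.58, array([224., 336.]), array([ 0.5036, -0.3028,  0.0135]))]
case_rim [(0.78, array([348., 228.]), array([0.5341, 0.133 , 0.027 ])), (0.76, array([222., 332.]), array([ 0.5039, -0.3043,  0.027 ])), (0.69, array([399., 182.]), array([0.5427, 0.4018, 0.027 ]))]
pile_home [(0.74, array([305., 386.]), array([ 0.7276, -0.3219,  0.0485])), (0.7, array([280., 279.]), array([ 0.52  , -0.1313,  0.0485]))]
pile_top [(0.69, array([280., 281.]), array([ 
[... 1496 characters left out ...]
-0.0006,  0.003 ]))]
screwdriver [(0.56, array([230., 178.]), array([0.6915, 0.2839, 0.015 ])), (0.44, array([288., 240.]), array([0.5295, 0.1325, 0.015 ])), (0.4, array([394., 244.]), array([ 0.5231, -0.1408,  0.015 ]))]
filter_mid [(0.58, array([354., 157.]), array([ 0.7442, -0.0367,  0.0425]))]
spray [(0.9, array([462., 325.]), array([ 0.3149, -0.3173,  0.    ])), (0.5, array([287., 237.]), array([0.5406, 0.1352, 0.    ]))]
mug [(0.71, array([451., 175.]), array([ 0.7091, -0.2992,  0.    ]))]
disc [(0.65, array([220., 346.]), array([0.2593, 0.3005, 0.    ]))]
carton [(0.89, array([305., 167.]), array([0.7271, 0.0908, 0.    ])), (0.67, array([248., 236.]), array([0.542 , 0.2372, 0.    ]))]
```

View pics/top0.png

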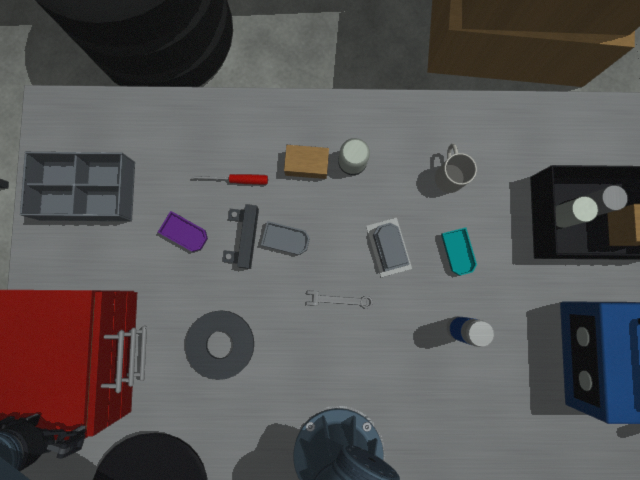

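View pics/scene0.png

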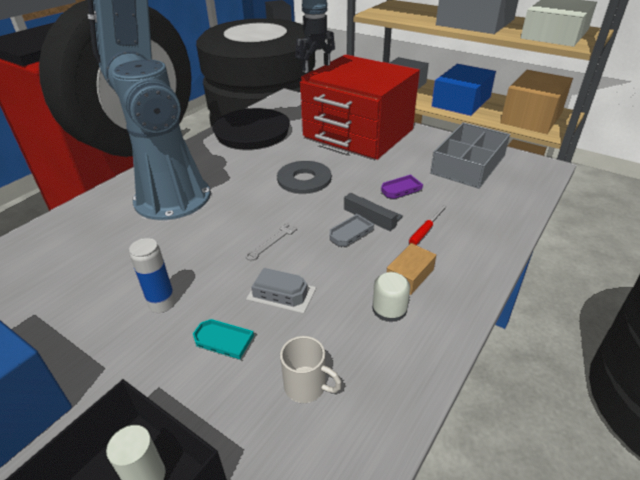

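The top view shows the loose case at (285,238), cut corners right and skirt up, with the stop to its left at (245,236). The pile is at (390,246) on its white plate, cut corners up. The purple (183,232) and turquoise (459,251) cases are decoys. I'll refine the outlines and plan the approach.

```bash
cat >> h.py <<'E'
def cur():
    s=sense();M=R.from_quat(s["orientation"]).as_matrix();return s,np.array(s["position"]),M,np.degrees(np.arctan2(M[1,1],M[0,1]))
def plan(p,psi,n=1):
    """split a move to world TCP p, tool-y heading psi (deg) into n calls of tool-axis shifts"""
    s,p0,M,ps=cur();a=(psi-ps+90)%180-90  # jaw symmetric
    a=psi-ps if abs(psi-ps)<=180 else a
    d=(np.array(p)-p0)/n
    for k in range(n):
        Mk=M@R.from_euler('z',-a*k/n,degrees=True).as_matrix()
        print("call",k,(Mk.T@d*1000).round(1),"roll",round(-a/n,2))
    print("q6 end ~",round(np.degrees(np.arctan2(p[1],p[0]))-psi,1),"|now",p0.round(4),round(ps,2))
def outline(f,m,z):
    c=max(cv2.findContours(m.astype(np.uint8),0,1)[0],key=cv2.contourArea)[:,0].astype(float)
    w=np.array([atz(f,q,z)[:2]*1000 for q in c],np.float32)
    return w,cv2.minAreaRect(w)
E
python3 - <<'E'
from h import *
np.set_printoptions(precision=4,suppress=True)
f=grab_frame("top")
for n,z in (("case_mid",.027),("pile_top",.035),("stop_face",.045)):
    for m in masks_of("top",n)[:4]:
        w,r=outline(f,m["mask"],z);print(n,round(m["conf"],2),m["extent"],np.array(r[0]).round(1),np.array(r[1]).round(1),round(r[2],1))
plan((.535,.135,.26),-10,3)
E
```

```text
case_mid 0.81 [458.4, 251.1, 34.9, 45.8] [ 503.  -307.2] [116.   70.4] 15.4
case_mid 0.66 [183.4, 233.0, 52.7, 43.6] [547.2 396.7] [121.1  66.3] 61.4
case_mid 0.63 [287.8, 238.9, 50.0, 32.3] [533.5 137.4] [117.4  66.8] 75.8
case_mid 0.4 [307.7, 161.1, 44.6, 32.5] [736.1  86. ] [114.   83.6] 85.4
pile_top 0.67 [387.0, 246.4, 47.2, 58.0] [ 512.9 -125.2] [137.7  83.6] 16.1
stop_face 0.86 [240.8, 236.1, 37.6, 61.1] [539.3 248.2] [ 71.1 156.1] 83.8
stop_face 0.38 [309.1, 163.6, 46.9, 33.7] [731.8  85.9] [112.5  86.5] 84.2
call 0 [-162.5 -105.6   -9.6] roll 28.75
call 1 [-193.3  -14.4   -9.6] roll 28.75
call 2 [-176.4   80.4   -9.6] roll 28.75
q6 end ~ 24.2 |now [0.1366 0.5586 0.2313] 76.26
```

Call:
carry_out:
  series:
    - [[-32,-21,-2],5.7,0]
    - [[-65,-42,-4],11.5,0]
    - [[-97,-63,-6],17.2,0]
    - [[-130,-84,-8],23,0]
    - [[-162,-105,-10],28.7,0]

```text
t: 1.92
position: [0.2698, 0.4168, 0.2415]
orientation: [0.364, 0.931, 0.0, 0.0]
ft_force: [0.3, 0.6, 0.3]
gripper_width: 1.0
grip_force: 0.0
```

Call:
carry_out:
  series:
    - [[-39,-3,-2],5.7,0]
    - [[-77,-6,-4],11.5,0]
    - [[-116,-9,-6],17.2,0]
    - [[-155,-12,-8],23,0]
    - [[-193,-14,-10],28.7,0]

```text
t: 2.33
position: [0.403, 0.2759, 0.2517]
orientation: [0.584, 0.812, 0.0, 0.0]
ft_force: [0.8, 0.1, -0.3]
gripper_width: 0.999
grip_force: 0.0
```

Call:
carry_out:
  series:
    - [[-35,16,-2],5.7,0]
    - [[-70,32,-4],11.5,0]
    - [[-106,48,-6],17.2,0]
    - [[-141,64,-8],23,0]
    - [[-176,80,-10],28.7,0]

```text
t: 2.75
position: [0.5357, 0.1351, 0.2616]
orientation: [0.767, 0.642, 0.0, 0.0]
ft_force: [0.2, -0.7, 0.7]
gripper_width: 0.998
grip_force: 0.0
```

Run:
```python
from h import *
np.set_printoptions(precision=4,suppress=True)
s,p,M,ps=cur();print(s["t"],p,ps,s["q"])
f=grab_frame("wrist");cv2.imwrite("pics/w1.png",f["frame"]);print(ray(f,(0,0))[0])
for n,z in (("case_rim",.027),("stop_face",.045),("pile_top",.046)):
    print(n,[(round(l["conf"],2),np.round(l["pixel"]),atz(f,l["pixel"],z).round(4)) for l in landmark_of("wrist",n)[:3]])
for n,z in (("case_mid",.027),("stop_face",.045)):
    for m in masks_of("wrist",n)[:3]:
        w,r=outline(f,m["mask"],z);print(n,round(m["conf"],2),m["extent"],np.array(r[0]).round(1),np.array(r[1]).round(1),round(r[2],1))
```

```text
2.75 [0.5357 0.1351 0.2616] -10.144267512849792 [0.0321 0.1054 1.6302 0.0001 1.4056 0.2092]
[0.5499 0.2099 0.4038]
case_rim [(0.96, array([319., 207.]), array([0.5321, 0.137 , 0.027 ]))]
stop_face [(0.75, array([308., 117.]), array([0.5375, 0.2188, 0.045 ]))]
pile_top [(0.69, array([352., 448.]), array([ 0.5193, -0.1343,  0.046 ]))]
case_mid 0.83 [326.2, 205.8, 74.7, 120.3] [536.3 136.3] [115.9  63.9] 76.1
stop_face 0.6 [307.1, 75.2, 190.4, 100.7] [541.8 251.1] [ 68.4 159.2] 83.8
```

View pics/w1.png

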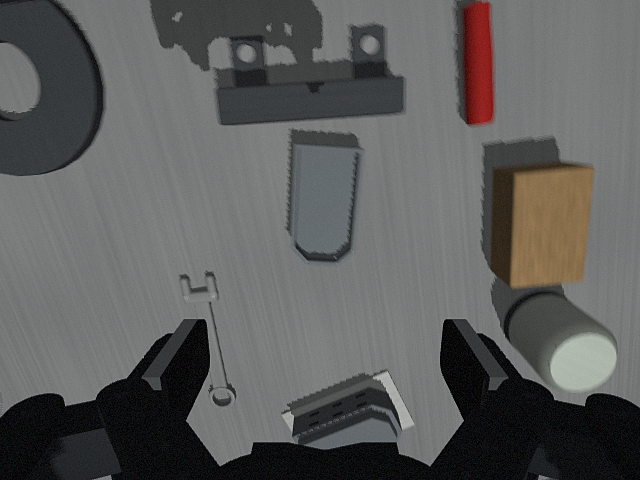

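The wrist view shows the case at (325,200), with its square end towards the stop's front face at row ~122, and a gap of about 25 mm. Next I approach a grip 30 mm towards the cut end.

```bash
python3 -c "
from h import *
plan((.5273,.1075,.002),-13.9,1)"
```

```text
call 0 [-30.8  -1.  259. ] roll 4.15
q6 end ~ 25.4 |now [0.5338 0.1376 0.261 ] -9.75
```

Call:
carry_out:
  series:
    - [[-8,-1,41],2,0]
    - [[-16,-2,82],4.2,0]
    - [[-24,-2,123],4.2,0]
    - [[-30,-2,164],4.2,0]
    - [[-30,-2,200],4.2,0]

```text
t: 3.47
position: [0.5255, 0.1084, 0.0593]
orientation: [0.787, 0.616, -0.0, -0.0]
ft_force: [0.8, 0.8, 0.1]
gripper_width: 1.002
grip_force: 0.0
```

Call:
carry_out:
  series:
    - [[0,0,30],0,0]
    - [[0,0,50],0,0]
    - [[0,0,58],0,0]
    - [[0,0,58],0,0]

```text
t: 3.8
position: [0.5251, 0.1088, 0.0015]
orientation: [0.788, 0.616, -0.002, -0.001]
ft_force: [-0.0, -0.2, 1.1]
gripper_width: 1.003
grip_force: 0.0
```

Call:
carry_out:
  series:
    - [[0,0,0],0,0.5]
    - [[0,0,0],0,0.5]
    - [[0,0,0],0,0.5]
    - [[0,0,0],0,0.5]
  squeeze: 20

```text
t: 4.13
position: [0.5289, 0.108, 0.0053]
orientation: [0.788, 0.616, 0.001, 0.001]
ft_force: [-1.8, 1.3, 6.5]
gripper_width: 0.742
grip_force: 23.8
```

Run:
```python
from h import *
s,p,M,ps=cur();print(p.round(4),ps,s["gripper_width"],s["grip_force"],s["ft_force"])
f=grab_frame("wrist");cv2.imwrite("pics/w2.png",f["frame"])
```

```text
[0.5289 0.108  0.0053] -14.02182106171625 0.7417960901932463 23.835894875228405 [-1.7565175   1.33596717  6.5456886 ]
```

View pics/w2.png

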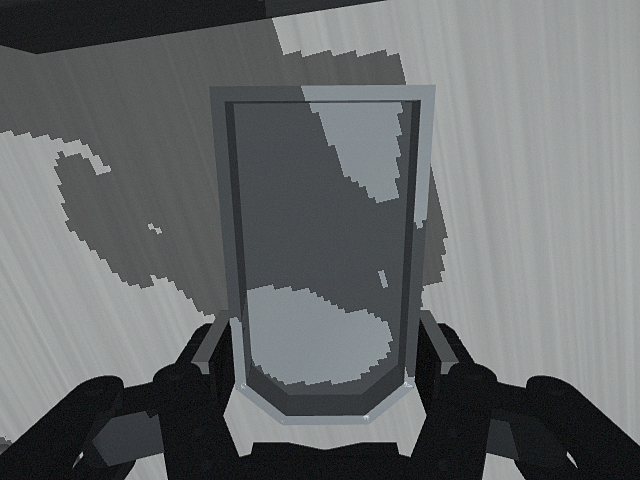

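The case is gripped squarely, with the pads just behind the cut corners. I'm tipping it up about its square end.

Call:
carry_out:
  series:
    - [[1,0,-7],0,0.5]
    - [[4,0,-14],0,0.5]
    - [[8,0,-22],0,0.5]
    - [[13,0,-31],0,0.5]
    - [[20,0,-39],0,0.5]

```text
t: 4.6
position: [0.5327, 0.1273, 0.0435]
orientation: [0.788, 0.615, 0.0, 0.0]
ft_force: [-0.3, 1.1, -2.1]
gripper_width: 0.745
grip_force: 22.8
```

Run:
```python
from h import *
s,p,M,ps=cur();print(p.round(4),ps,s["gripper_width"],s["grip_force"],s["ft_force"],s["wrist_torque"])
f=grab_frame("wrist");g=grab_frame("scene");c=cv2.resize(g["frame"][130:310,240:480],(640,480))
cv2.imwrite("pics/w3.png",cv2.resize(np.hstack([f["frame"],c]),(800,300)))
```

```text
[0.5327 0.1273 0.0435] -14.061918558380913 0.7447954405016388 22.819262444972992 [-0.31624566  1.1322783  -2.07413137] [-0.05052281  0.03858297  0.0385965 ]
```

View pics/w3.png

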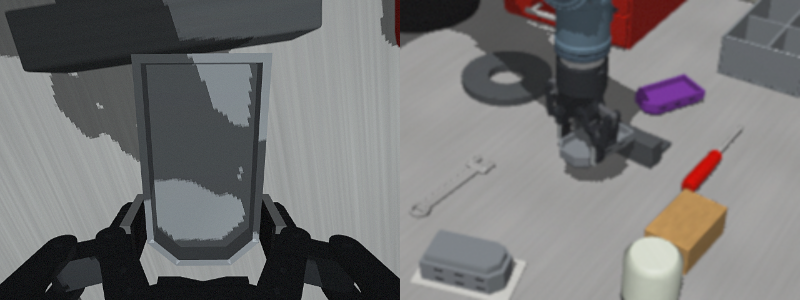

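The case (0.21 kg) lifts level, because the pads hold it against its weight. I'll press its square end on the stop's face and drag it upward, so the friction there turns the case.

Call:
carry_out:
  series:
    - [[-6,0,8],-3,0.5]
    - [[-6,0,22],-6,0.5]
    - [[-6,0,34],-7.8,0.5]
    - [[-6,0,36],-7.8,0.5]

```text
t: 5.03
position: [0.53, 0.1212, 0.0052]
orientation: [0.744, 0.668, -0.001, -0.001]
ft_force: [-4.0, -0.6, 8.5]
gripper_width: 0.739
grip_force: 24.5
```

Call:
carry_out:
  series:
    - [[9,0,0],0,0.5]
    - [[15,0,0],0,0.5]
    - [[16,0,-8],0,0.5]
    - [[17,0,-16],0,0.5]

```text
t: 5.37
position: [0.5319, 0.1366, 0.0217]
orientation: [0.745, 0.668, -0.002, 0.0]
ft_force: [-1.3, -5.8, -3.7]
gripper_width: 0.742
grip_force: 23.1
```

Call:
carry_out:
  series:
    - [[1,0,-7],0,0.5]
    - [[3,0,-15],0,0.5]
    - [[6,0,-23],0,0.5]
    - [[10,0,-30],0,0.5]

```text
t: 5.7
position: [0.5335, 0.1482, 0.053]
orientation: [0.745, 0.668, -0.0, -0.0]
ft_force: [-1.1, -3.4, -3.2]
gripper_width: 0.745
grip_force: 22.9
```

Run:
```python
from h import *
s,p,M,ps=cur();print(p.round(4),ps,s["gripper_width"],s["grip_force"],s["ft_force"],s["wrist_torque"])
f=grab_frame("wrist");g=grab_frame("scene");c=cv2.resize(g["frame"][130:310,280:440],(640,480))
cv2.imwrite("pics/w4.png",cv2.resize(np.hstack([f["frame"],c]),(800,300)))
```

```text
[0.5335 0.1482 0.053 ] -6.241981374356224 0.7453042802090237 22.948213554918766 [-1.07716184 -3.41114569 -3.19556017] [-0.76005325  0.2097618   0.03054774]
```

View pics/w4.png

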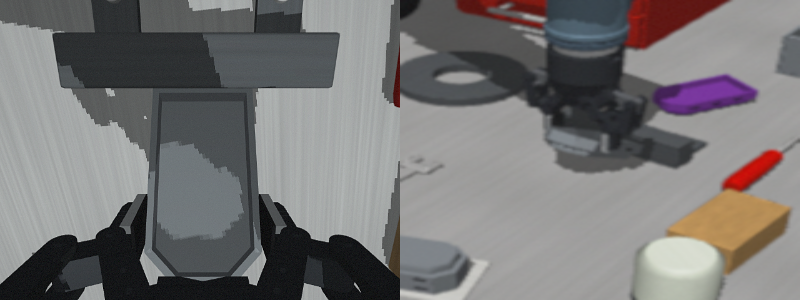

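The case is now tilted about 30° and still pivoting on the stop face, so I continue the arc.

Call:
carry_out:
  series:
    - [[6,0,-6],0,0.5]
    - [[12,0,-12],0,0.5]
    - [[19,0,-17],0,0.5]
    - [[26,0,-22],0,0.5]
    - [[33,0,-26],0,0.5]

```text
t: 6.22
position: [0.5377, 0.1806, 0.0791]
orientation: [0.745, 0.668, -0.0, 0.001]
ft_force: [-1.1, -4.5, 1.4]
gripper_width: 0.748
grip_force: 21.8
```

Run:
```python
from h import *
s,p,M,ps=cur();print(p.round(4),ps,s["gripper_width"],s["grip_force"],s["ft_force"],s["wrist_torque"])
f=grab_frame("wrist");g=grab_frame("scene");c=cv2.resize(g["frame"][130:310,280:440],(640,480))
cv2.imwrite("pics/w5.png",cv2.resize(np.hstack([f["frame"],c]),(800,300)))
```

```text
[0.5377 0.1806 0.0791] -6.245885841804134 0.7477127353805935 21.81514442203563 [-1.10160532 -4.47706602  1.35991574] [-1.00073629  0.3424963   0.05758783]
```

View pics/w5.png

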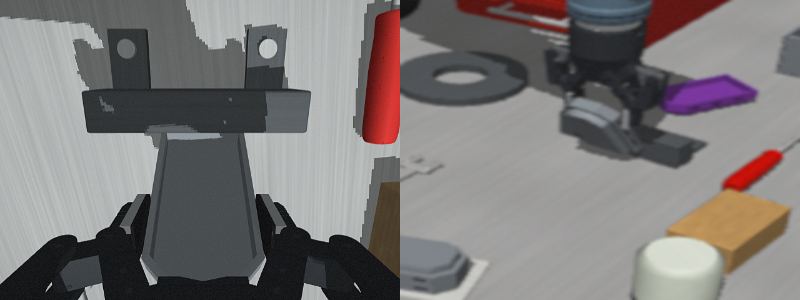

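Call:
carry_out:
  series:
    - [[7,0,-1],0,0.5]
    - [[14,0,-1],0,0.5]
    - [[21,0,0],0,0.5]
    - [[26,0,2],0,0.5]
    - [[28,0,4],0,0.5]

```text
t: 6.73
position: [0.5407, 0.2093, 0.0741]
orientation: [0.744, 0.668, 0.0, 0.0]
ft_force: [0.2, -3.8, 0.6]
gripper_width: 0.738
grip_force: 22.6
```

Call:
carry_out:
  series:
    - [[1,0,3],0,0.5]
    - [[1,0,6],0,0.5]
    - [[1,0,8],0,0.5]
    - [[1,0,8],0,0.5]

```text
t: 7.07
position: [0.54, 0.2096, 0.0653]
orientation: [0.745, 0.667, -0.0, -0.0]
ft_force: [0.1, -2.5, -3.1]
gripper_width: 0.742
grip_force: 22.8
```

Run:
```python
from h import *
s,p,M,ps=cur();print(p.round(4),ps,s["gripper_width"],s["grip_force"],s["ft_force"],s["wrist_torque"])
f=grab_frame("wrist");g=grab_frame("scene");c=cv2.resize(g["frame"][130:310,280:440],(640,480))
cv2.imwrite("pics/w6.png",cv2.resize(np.hstack([f["frame"],c]),(800,300)))
```

```text
[0.54   0.2096 0.0653] -6.257100047019586 0.7415934277866708 22.780317664146423 [ 0.06632901 -2.51089447 -3.13029931] [-0.47207979 -0.04812582  0.03494254]
```

View pics/w6.png

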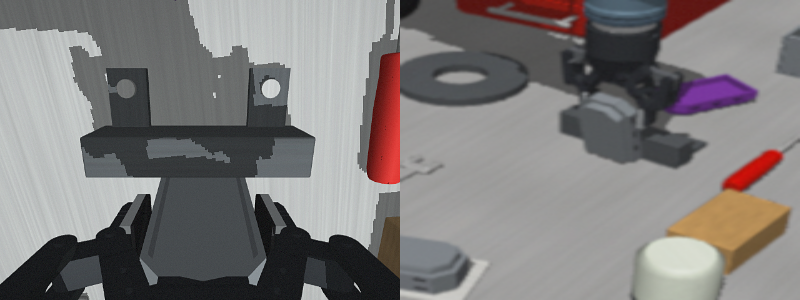

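The case is almost upright against the stop, still held at its upper part. This grip also suits the final seating, because the fingers straddle the pile. So I'll raise it and swing it over the stop's top edge until it lies level, with the bar under its rim.

Call:
carry_out:
  series:
    - [[-2,0,-10],0,0.5]
    - [[-2,0,-22],0,0.5]
    - [[-2,0,-31],0,0.5]
    - [[6,0,-31],0,0.5]
    - [[14,0,-30],0,0.5]

```text
t: 7.58
position: [0.5437, 0.2237, 0.0985]
orientation: [0.745, 0.667, 0.001, 0.001]
ft_force: [0.4, -4.0, 1.4]
gripper_width: 0.744
grip_force: 23.2
```

Call:
carry_out:
  series:
    - [[7,0,1],0,0.5]
    - [[14,0,3],0,0.5]
    - [[21,0,5],0,0.5]
    - [[29,0,9],0,0.5]
    - [[36,0,13],0,0.5]

```text
t: 8.0
position: [0.5457, 0.2607, 0.0825]
orientation: [0.744, 0.668, -0.0, -0.0]
ft_force: [0.3, -1.6, -0.6]
gripper_width: 0.744
grip_force: 21.9
```

Run:
```python
from h import *
s,p,M,ps=cur();print(p.round(4),ps,s["gripper_width"],s["grip_force"],s["ft_force"],s["wrist_torque"])
f=grab_frame("wrist");g=grab_frame("scene");c=cv2.resize(g["frame"][130:310,280:440],(640,480))
cv2.imwrite("pics/w7.png",cv2.resize(np.hstack([f["frame"],c]),(800,300)))
```

```text
[0.5457 0.2607 0.0825] -6.220095735344373 0.7440183642356414 21.89960286486894 [ 0.28932153 -1.6161188  -0.56682813] [-0.2263353   0.00128737  0.03001865]
```

View pics/w7.png

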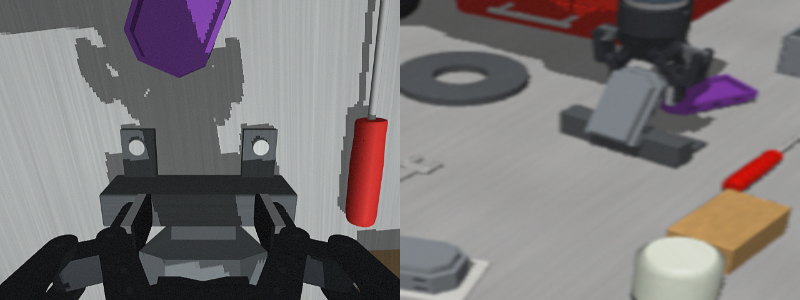

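The case has swung past vertical, with its top facing up and away from the stop. I continue down to level.

Call:
carry_out:
  series:
    - [[7,0,7],0,0.5]
    - [[13,0,15],0,0.5]
    - [[19,0,23],0,0.5]
    - [[23,0,31],0,0.5]
    - [[26,0,38],0,0.5]

```text
t: 8.52
position: [0.5485, 0.2859, 0.0441]
orientation: [0.744, 0.668, -0.0, -0.0]
ft_force: [-0.0, -0.4, 0.4]
gripper_width: 0.731
grip_force: 21.7
```

Call:
carry_out:
  series:
    - [[1,0,5],0,0.5]
    - [[2,0,9],0,0.5]
    - [[2,0,13],0,0.5]
    - [[2,0,13],0,0.5]

```text
t: 8.85
position: [0.5487, 0.287, 0.0315]
orientation: [0.745, 0.668, -0.0, -0.0]
ft_force: [0.2, -0.6, 0.6]
gripper_width: 0.73
grip_force: 21.2
```

Run:
```python
from h import *
s,p,M,ps=cur();print(p.round(4),ps,s["gripper_width"],s["grip_force"],s["ft_force"],s["wrist_torque"])
f=grab_frame("wrist");g=grab_frame("scene");c=cv2.resize(g["frame"][130:310,280:440],(640,480))
cv2.imwrite("pics/w8.png",cv2.resize(np.hstack([f["frame"],c]),(800,300)))
```

```text
[0.5487 0.287  0.0315] -6.23814723149714 0.7301976873973236 21.24536340124905 [ 0.23003999 -0.63582316  0.61775207] [-0.14291119 -0.01570411  0.06747914]
```

View pics/w8.png

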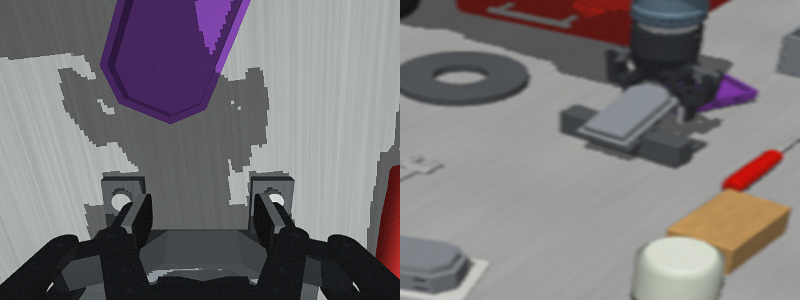

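The last image shows the case lying across the stop with its top up, and its tilt isn't certain. I've used my picture allowance, so from here I fit the pose numerically from the networks' points.

```bash
cat >> h.py <<'E'
from scipy.optimize import least_squares
PT={"case_mid":0,"case_rim":-.0135,"case_top":.0135}
def fit(guess,yaw,cams=("scene","top","wrist"),tol=25):
    """fit case centre (x,y,z), pitch (deg, + = x end up), yaw (deg) from landmarks near guess"""
    obs=[]
    for c in cams:
        f=grab_frame(c)
        for n,z in PT.items():
            for l in landmark_of(c,n):
                if np.linalg.norm(proj(f,guess)-l["pixel"])<tol*(2 if c=="wrist" else 1): obs.append((c,f,n,z,np.array(l["pixel"]),l["conf"]));break
    def res(v):
        zx=R.from_euler('ZY',[yaw,-v[3]],degrees=True).as_matrix()
        return np.concatenate([(proj(f,v[:3]+zx[:,2]*z)-px)/(3 if c=="wrist" else 1) for c,f,n,z,px,cf in obs])
    r=least_squares(res,[*guess,20],loss="soft_l1",x_scale=[.01,.01,.01,10])
    for o in obs: print(o[0],o[2],o[4].round(1),round(o[5],2))
    print("pose",r.x.round(4),"res",res(r.x).round(1));return r.x
E
python3 - <<'E'
from h import *
s,p,M,ps=cur();print(p,s["ft_force"],s["gripper_width"])
fit((.545,.255,.055),83.8)
for c in ("scene","top"):
    f=grab_frame(c)
    for m in masks_of(c,"case_mid")[:4]: print(c,round(m["conf"],2),np.round(m["extent"]),m["mask"].sum())
E
```

```text
[0.54889457 0.2867727  0.03216949] [-1.10151431 -1.97630341 -0.98414331] 0.7316787669424766
scene case_mid [374.6 200.1] 0.65
scene case_rim [372.1 201. ] 0.71
scene case_top [373.4 193.8] 0.68
top case_mid [243.6 235.8] 0.89
top case_rim [244.8 230.9] 0.91
top case_top [245.2 230.4] 0.88
pose [0.5465 0.236  0.0661 7.7519] res [-1.6 -2.   1.   0.9 -0.6  0.4  0.8 -4.8 -0.3  0.7 -0.9 -0.1]
scene 0.97 [223. 340.  58.  40.] 1653
scene 0.76 [370. 201.  39.  39.] 917
scene 0.71 [411. 187.  23.  23.] 235
scene 0.38 [391. 297.  38.  46.] 1605
top 0.71 [459. 252.  37.  44.] 1192
top 0.57 [251. 233.  35.  29.] 895
top 0.55 [193. 244.  34.  22.] 373
top 0.52 [246. 342.  16.  46.] 371
```

```bash
cat >> h.py <<'E'
def verts():
    def oct(hx,hy,c,z): return [(-hx,-hy,z),(-hx,hy,z),(hx-c,hy,z),(hx,hy-c,z),(hx,-hy+c,z),(hx-c,-hy,z)]
    return np.array(oct(58,32,16,-13.5)+oct(58,32,16,2.5)+oct(52.5,26.5,14,2.5)+oct(52.5,26.5,14,8.5)+oct(51,25,14,13.5))/1000
def sil(f,c,yaw,pitch):
    V=np.array(c)+verts()@R.from_euler('ZY',[yaw,-pitch],degrees=True).as_matrix().T
    h=cv2.convexHull(np.array([proj(f,v) for v in V],np.float32))
    im=np.zeros((480*4,640*4),np.uint8);cv2.fillConvexPoly(im,np.round(h*4).astype(np.int32),1)
    return cv2.resize(im.astype(np.float32),(640,480),interpolation=cv2.INTER_AREA)
E
python3 - <<'E'
from h import *
from itertools import product
F={c:grab_frame(c) for c in ("scene","top")};ms={}
for c in F:
    for m in masks_of(c,"case_mid"):
        if np.linalg.norm(proj(F[c],(.545,.24,.06))-m["extent"][:2])<20: ms[c]=m["mask"].astype(float);print(c,m["conf"],m["extent"]);break
out=[]
for y,z,pt in product(np.arange(.224,.262,.004),np.arange(.054,.092,.004),range(-20,56,5)):
    a=np.radians(83.8);c=(.5457+(y-.26)*.11,y,z);cost=0
    for k in F:
        s=sil(F[k],c,83.8,pt);m=ms[k];cost+=(m*(1-s)).sum()+.4*(s*(1-m)).sum()
    out.append((cost,y,z,pt))
out.sort()
for o in out[:8]: print(np.round(o,3))
for pt in range(-20,56,5): print(pt,np.round(min(o for o in out if o[3]==pt),3))
E
```

```text
scene 0.9 [371.4, 200.2, 36.7, 39.5]
top 0.8 [249.4, 234.9, 39.1, 30.7]
[1.971e+02 2.400e-01 6.200e-02 2.000e+01]
[1.97188e+02 2.36000e-01 6.60000e-02 2.50000e+01]
[2.019e+02 2.400e-01 6.200e-02 2.500e+01]
[2.057e+02 2.360e-01 6.200e-02 2.500e+01]
[2.05812e+02 2.36000e-01 6.60000e-02 2.00000e+01]
[2.07975e+02 2.36000e-01 6.20000e-02 2.00000e+01]
[2.09638e+02 2.36000e-01 6.60000e-02 3.00000e+01]
[2.10938e+02 2.36000e-01 6.20000e-02 3.00000e+01]
-20 [ 6.156e+02  2.360e-01  5.400e-02 -2.000e+01]
-15 [ 5.58463e+02  2.40000e-01  5.40000e-02 -1.50000e+01]
-10 [ 4.97475e+02  2.36000e-01  5.40000e-02 -1.00000e+01]
-5 [ 4.36713e+02  2.40000e-01  5.80000e-02 -5.00000e+00]
0 [3.74425e+02 2.36000e-01 5.80000e-02 0.00000e+00]
5 [3.13362e+02 2.40000e-01 6.20000e-02 5.00000e+00]
10 [2.557e+02 2.400e-01 6.200e-02 1.000e+01]
15 [2.164e+02 2.400e-01 6.200e-02 1.500e+01]
20 [1.971e+02 2.400e-01 6.200e-02 2.000e+01]
25 [1.97188e+02 2.36000e-01 6.60000e-02 2.50000e+01]
30 [2.09638e+02 2.36000e-01 6.60000e-02 3.00000e+01]
35 [2.28338e+02 2.32000e-01 6.60000e-02 3.50000e+01]
40 [2.38913e+02 2.32000e-01 6.20000e-02 4.00000e+01]
45 [2.51888e+02 2.32000e-01 6.20000e-02 4.50000e+01]
50 [2.6005e+02 2.2800e-01 6.6000e-02 5.0000e+01]
55 [2.76588e+02 2.28000e-01 6.60000e-02 5.50000e+01]
```

The silhouette fit puts the case at about 22° tilt, resting on the stop's front edge, with the pads slipped to its cut end. I'll shift it back about 10 mm so its weight is over the bar, then let it settle flat there for a regrip.

Call:
carry_out:
  series:
    - [[-4,0,0],0,0.5]
    - [[-8,0,0],0,0.5]
    - [[-10,0,0],0,0.5]

```text
t: 10.2
position: [0.5483, 0.2771, 0.0326]
orientation: [0.745, 0.668, 0.001, 0.0]
ft_force: [-0.6, -0.3, 1.6]
gripper_width: 0.731
grip_force: 22.2
```

```bash
cat >> h.py <<'E'
def silfit(c0,yaw0,p0,occ=.4,step=((.008,.004,.002,.001)),freeyaw=False,cams=("scene","top")):
    F={c:grab_frame(c) for c in cams};ms={}
    for c in F:
        for m in masks_of(c,"case_mid"):
            if np.linalg.norm(proj(F[c],c0)-m["extent"][:2])<20: ms[c]=m["mask"].astype(float);break
    print({k:int(v.sum()) for k,v in ms.items()})
    def cost(v):
        t=0
        for k in ms:
            s=sil(F[k],v[:3],v[4],v[3]);m=ms[k];t+=(m*(1-s)).sum()+occ*(s*(1-m)).sum()
        return t
    v=np.array([*c0,p0,yaw0],float);b=cost(v)
    for d in step:
        D=np.diag([d,d,d,d*1500,d*1000])[:5 if freeyaw else 4]
        go=True
        while go:
            go=False
            for e in np.vstack([D,-D]):
                w=cost(v+e)
                if w<b-1e-6: v=v+e;b=w;go=True
    print("sil",v.round(4),round(b));return v
E
python3 - <<'E'
from h import *
s,p,M,ps=cur();print(p,s["ft_force"],s["gripper_width"])
silfit((.545,.23,.063),83.8,20)
E
```

```text
[0.54826315 0.2771322  0.03263908] [-0.61040459 -0.29541308  1.61806363] 0.7314784470265816
{'scene': 974, 'top': 857}
sil [5.43e-01 2.26e-01 6.10e-02 3.20e+01 8.38e+01] 181
```

Call:
carry_out:
  series:
    - [[0,0,0],0,0.1]
    - [[0,0,0],0,0]
    - [[0,0,0],0,0]
    - [[0,0,0],0,0]
    - [[0,0,0],0,0]

```text
t: 10.82
position: [0.5479, 0.2774, 0.0323]
orientation: [0.744, 0.668, 0.0, -0.0]
ft_force: [-0.4, -0.0, 0.6]
gripper_width: 1.003
grip_force: 0.0
```

Run:
```python
from h import *
s,p,M,ps=cur();print(p,s["ft_force"],s["gripper_width"])
silfit((.543,.232,.0585),83.8,0,freeyaw=True)
fit((.543,.232,.0585),83.8)
```

```text
[0.54785987 0.27741585 0.03225884] [-0.42196065 -0.03846381  0.56660917] 1.0027609387245369
{'scene': 834, 'top': 797}
sil [5.43e-01 2.34e-01 5.65e-02 6.00e+00 8.38e+01] 198
scene case_mid [373.5 201.2] 0.66
scene case_rim [372.5 205.5] 0.59
scene case_top [372.7 196.2] 0.61
top case_mid [244.4 234.7] 0.75
top case_rim [250.1 235.3] 0.68
top case_top [246.9 232.6] 0.6
pose [ 0.5424  0.2355  0.0548 -8.2144] res [-2.1 -0.1 -1.8  0.  -0.7  0.5  0.9 -1.5 -3.2 -1.3 -3.2 -0.2]
```

The case now lies level, right way up, across the bar at about (0.543, 0.2345). I'm regripping it firmly 31 mm from its middle.

Call:
carry_out:
  series:
    - [[-6,0,-2],0,0]
    - [[-12,-1,-2],0,0]
    - [[-12,-1,-2],0,0.2]
    - [[-12,-1,-2],0,0.5]
    - [[-12,-1,-2],0,0.5]
  squeeze: 70

```text
t: 12.03
position: [0.5458, 0.2649, 0.0349]
orientation: [0.745, 0.667, -0.0, 0.0]
ft_force: [-1.0, -1.2, 3.7]
gripper_width: 0.732
grip_force: 75.0
```

Call:
carry_out:
  series:
    - [[0,0,0],0,0.5]
    - [[0,0,0],0,0.5]
    - [[0,0,0],0,0.5]

```text
t: 12.28
position: [0.5458, 0.265, 0.0349]
orientation: [0.745, 0.668, -0.0, 0.0]
ft_force: [-3.1, -3.7, 5.8]
gripper_width: 0.734
grip_force: 75.0
```

Call:
carry_out:
  series:
    - [[0,0,-8],0,0.5]
    - [[0,0,-25],0,0.5]
    - [[0,0,-50],0,0.5]
    - [[0,0,-80],0,0.5]
    - [[0,0,-100],0,0.5]

```text
t: 12.7
position: [0.5461, 0.2659, 0.1368]
orientation: [0.745, 0.668, 0.001, 0.0]
ft_force: [1.3, 0.2, -1.6]
gripper_width: 0.732
grip_force: 77.2
```

Run:
```python
from h import *
s,p,M,ps=cur();print(p,s["ft_force"],s["gripper_width"],s["q"])
c=(p[0]-.0033,p[1]-.031,p[2]+.024)
v=silfit(c,83.8,0)
fit(c,83.8)
f=grab_frame("top")
for n,z in (("pile_top",.046),("pile_home",.0485)):
  for cm in ("top","scene"):
    f=grab_frame(cm);print(n,cm,[(round(l["conf"],2),atz(f,l["pixel"],z).round(4)) for l in landmark_of(cm,n)[:2]])
plan((.517,-.10,.134),-73.9,3)
```

```text
[0.54614853 0.2659039  0.13676638] [ 1.3428239   0.21990947 -1.56512181] 0.7321745908792258 [2.57696420e-01 3.46847848e-01 1.60305092e+00 4.58292677e-04
 1.18982838e+00 3.66357178e-01]
{'scene': 794, 'top': 880}
sil [ 0.5448  0.2309  0.1598 -1.5    83.8   ] 291
scene case_mid [376.6 167.9] 0.62
scene case_rim [373.3 175. ] 0.88
scene case_top [374.8 162.1] 0.87
top case_mid [239.  227.6] 0.82
top case_top [239.  225.9] 0.64
wrist case_mid [325.9 431. ] 0.86
wrist case_top [328.6 454.5] 0.73
pose [ 0.5439  0.2347  0.1565 -8.6522] res [-2.9  0.8 -0.4 -1.4 -0.4  1.8 -0.4 -0.9 -2.3 -0.2  0.5 -0.1 -0.3  0.2]
pile_top top [(0.86, array([ 0.5165, -0.1173,  0.046 ]))]
pile_top scene [(0.81, array([ 0.5211, -0.1352,  0.046 ]))]
pile_home top [(0.96, array([ 0.5206, -0.1205,  0.0485]))]
pile_home scene [(0.98, array([ 0.5159, -0.1186,  0.0485]))]
call 0 [-1.221e+02  3.700e+00  1.000e-01] roll 22.55
call 1 [-1.114e+02  5.030e+01  1.000e-01] roll 22.55
call 2 [-83.5  89.2   0.1] roll 22.55
q6 end ~ 63.0 |now [0.5457 0.2654 0.1343] -6.24
```

Run:
```python
from h import *
plan((.402,-.159,.165),-73.9,3)
```

```text
call 0 [-145.8  -32.2  -10.2] roll 22.55
call 1 [-147.1   26.2  -10.2] roll 22.55
call 2 [-125.8   80.6  -10.2] roll 22.55
q6 end ~ 52.3 |now [0.5457 0.2654 0.1343] -6.24
```

Call:
carry_out:
  series:
    - [[-29,-6,-2],4.5,0.5]
    - [[-58,-13,-4],9,0.5]
    - [[-88,-19,-6],13.6,0.5]
    - [[-117,-26,-8],18,0.5]
    - [[-146,-32,-10],22.6,0.5]

```text
t: 14.37
position: [0.4972, 0.1227, 0.1444]
orientation: [0.862, 0.507, 0.0, 0.0]
ft_force: [0.3, 0.1, -1.2]
gripper_width: 0.731
grip_force: 77.2
```

Call:
carry_out:
  series:
    - [[-29,5,-2],4.5,0.5]
    - [[-58,10,-4],9,0.5]
    - [[-88,16,-6],13.6,0.5]
    - [[-117,21,-8],18,0.5]
    - [[-147,26,-10],22.6,0.5]

```text
t: 14.78
position: [0.4494, -0.0187, 0.1547]
orientation: [0.945, 0.329, 0.0, 0.0]
ft_force: [0.4, -0.5, -1.9]
gripper_width: 0.733
grip_force: 77.2
```

Call:
carry_out:
  series:
    - [[-30,18,-3],5.5,0.5]
    - [[-60,38,-6],11.5,0.5]
    - [[-92,60,-8],17,0.5]
    - [[-126,81,-10],22.6,0.5]
    - [[-126,81,-10],22.6,0.5]

```text
t: 15.2
position: [0.4006, -0.1659, 0.1655]
orientation: [0.991, 0.133, 0.0, 0.002]
ft_force: [-0.7, -0.5, -2.1]
gripper_width: 0.734
grip_force: 77.2
```

Run:
```python
from h import *
s,p,M,ps=cur();print(p,ps,s["ft_force"],s["gripper_width"])
f=grab_frame("wrist");cv2.imwrite("pics/w9.png",f["frame"])
for n,z in (("pile_top",.046),("pile_home",.0485)): print(n,[(round(l["conf"],2),np.round(l["pixel"]),atz(f,l["pixel"],z).round(4)) for l in landmark_of("wrist",n)[:2]])
for m in masks_of("wrist","pile_top")[:2]:
    for z in (.003,.035):
        w,r=outline(f,m["mask"],z);print(round(m["conf"],2),m["extent"],np.array(r[0]).round(1),np.array(r[1]).round(1),round(r[2],1))
g=cv2.cvtColor(f["frame"],6);o=proj(f,(.518,-.126,.046));print(o)
b=(g>215).astype(np.uint8)
c=[c for c in cv2.findContours(b,0,2)[0] if cv2.contourArea(c)>300]
for k in c: print(cv2.boundingRect(k),cv2.contourArea(k))
```

```text
[ 0.4005612  -0.16591533  0.16554876] -74.67930610599404 [-0.67656187 -0.49664159 -2.10524475] 0.7338772249624916
pile_top [(0.84, array([320.,  45.]), array([ 0.5178, -0.1318,  0.046 ]))]
pile_home [(0.71, array([320.,  45.]), array([ 0.5174, -0.1321,  0.0485]))]
0.88 [316.9, 79.0, 122.6, 157.9] [ 501.  -135.3] [104.5  83.8] 16.0
0.88 [316.9, 79.0, 122.6, 157.9] [ 498.2 -136.3] [93.5 75. ] 16.0
[310.82882949  41.60205017]
```

Call:
carry_out:
  series:
    - [[20,0,0],0,0.5]
    - [[45,0,0],0,0.5]
    - [[60,0,0],0.4,0.5]
    - [[60,0,0],0.4,0.5]

```text
t: 15.73
position: [0.4621, -0.1406, 0.1644]
orientation: [0.99, 0.138, 0.001, -0.0]
ft_force: [-0.6, 0.5, -1.0]
gripper_width: 0.734
grip_force: 77.2
```

Run:
```python
from h import *
s,p,M,ps=cur();print(p,ps,s["ft_force"],s["gripper_width"])
f=grab_frame("wrist");cv2.imwrite("pics/w10.png",f["frame"])
for n,z in (("pile_top",.046),("pile_home",.0485)): print(n,[(round(l["conf"],2),np.round(l["pixel"]),atz(f,l["pixel"],z).round(4)) for l in landmark_of("wrist",n)[:2]])
for m in masks_of("wrist","pile_top")[:2]:
    w,r=outline(f,m["mask"],.003);print(round(m["conf"],2),m["extent"],np.array(r[0]).round(1),np.array(r[1]).round(1),round(r[2],1))
# held case landmarks & mask
A=p+[0,0,.019]
fw=np.array([np.cos(np.radians(ps+90)),np.sin(np.radians(ps+90)),0])
print("A",A,"predicted mid",A-.031*fw)
fit(A-.031*fw+[0,0,.0055],ps+90)
# straight edges of the pile region
g=cv2.cvtColor(f["frame"],6);cv2.imwrite("pics/g.png",g)
print(g[100:240:20,220:420:10])
```

```text
[ 0.46207313 -0.14057094  0.16441004] -74.17014642597935 [-0.58499445  0.4531134  -1.02657168] 0.7339820082108719
pile_top [(0.83, array([331., 162.]), array([ 0.5154, -0.1299,  0.046 ]))]
pile_home [(0.96, array([335., 159.]), array([ 0.5178, -0.1319,  0.0485])), (0.41, array([324., 457.]), array([ 0.289 , -0.1893,  0.0485]))]
0.9 [332.4, 144.7, 117.1, 197.5] [ 518.6 -130.1] [139.8  85.3] 15.8
A [ 0.46207313 -0.14057094  0.18341004] predicted mid [ 0.43224878 -0.14902717  0.18341004]
scene case_mid [236.5 221.4] 0.59
scene case_rim [237.2 226.1] 0.68
scene case_top [239.  215.4] 0.75
top case_mid [412.7 278.1] 0.61
top case_rim [413.7 277.8] 0.77
pose [  0.4332  -0.1526   0.1873 -14.2174] res [ 0.4 -0.3 -0.9 -0.4 -1.5  0.9  0.1 -1.9 -1.7  0. ]
[[143 142 146 147 154  76 107  68 122 123 120 120 123 122 123 122 126 182
  140 136]
 [144 141 143 140 147  78 103  68 123 118 119 121 123 124 124 123 118 134
  144 138]
 [148 147 145 140 143  76 102  63 119 122 119 118 122 124 124 123 115 145
  147 140]
 [146 146 143 152 146  76 104  65 119 119 119 119 121 120 125 120 147 142
  141 141]
 [149 143 147 139 145  80  98  65 117 117 120 119 120 121 121 125 209 137
  147 142]
 [ 76  73 141 139 141  77  97  61 121 122 118 120 118 116 120 120 196 138
  142 137]
 [ 78  72  74  77 144  74  99  60 116 119 118 118 120 122 121  91 191 144
  141 145]]
```

Run:
```python
from h import *
f=grab_frame("wrist")
P=[]
for i in range(6): s,p,M,ps=cur();P.append([*p,ps])
p=np.array(P[-1][:3]);ps=P[-1][3];print(p,ps)
fw=np.array([np.cos(np.radians(ps+90)),np.sin(np.radians(ps+90)),0]);lt=np.array([-fw[1],fw[0],0])
for m in masks_of("wrist","case_mid"):
    e=m["extent"]
    if e[1]<330: continue
    print(round(m["conf"],2),np.round(e))
    mm=m["mask"];cols=np.arange(300,345,5)
    rows=[np.argmax(mm[:,c]) for c in cols];print(rows)
    for c,r in zip(cols[::4],rows[::4]):
        w=atz(f,(c,r),p[2]+.0101)-p;print("edge fwd/lat mm",(w@fw*1000).round(1),(w@lt*1000).round(1))
print("pred row for fwd 27:",proj(f,p+fw*.027+[0,0,.0101]),proj(f,p+fw*.030+[0,0,.0101]))
g=cv2.cvtColor(f["frame"],6);print(g[360:480:4,320])
plan((.5476,-.1218,.075),-74.1,1)
```

```text
[ 0.45945525 -0.14296928  0.1643112 ] -74.44853364317883
0.72 [324. 363. 194. 192.]
[np.int64(267), np.int64(268), np.int64(268), np.int64(267), np.int64(266), np.int64(266), np.int64(266), np.int64(266), np.int64(266)]
edge fwd/lat mm 28.8 8.7
edge fwd/lat mm 29.1 1.6
edge fwd/lat mm 29.1 -5.4
pred row for fwd 27: [324.63520473 271.698924  ] [324.63554941 263.69290747]
[ 61  62  59  59  61  65  63  58  59  59  66  63  64  61  64  64  61 117
 113 112 112 117 133  11  19  20  19  21  15  13]
call 0 [90.6  3.3 89.3] roll -0.34
q6 end ~ 61.6 |now [ 0.4594 -0.143   0.1643] -74.44
```

Call:
carry_out:
  series:
    - [[29,1,0],-0.2,0.5]
    - [[60,2,20],-0.2,0.5]
    - [[82,3,45],-0.2,0.5]
    - [[87,4,75],-0.2,0.5]
    - [[87,4,84],-0.2,0.5]

```text
t: 17.05
position: [0.5433, -0.122, 0.0761]
orientation: [0.99, 0.138, -0.002, -0.001]
ft_force: [-2.3, 0.1, -2.6]
gripper_width: 0.732
grip_force: 77.6
```

```bash
cat >> h.py <<'E'
def avg(n=8):
    P=[]
    for i in range(n):
        f=grab_frame("wrist");s,p,M,ps=cur();P.append([*p,ps,*s["ft_force"]])
    P=np.array(P);print("avg",P.mean(0).round(4),"sd",P.std(0)[:4].round(4));return f,P.mean(0)
E
python3 - <<'E'
from h import *
f,P=avg();p=P[:3];ps=P[3]
h=np.radians(ps+90);fw=np.array([np.cos(h),np.sin(h),0]);lt=np.array([-fw[1],fw[0],0])
t=np.array([.5178,-.1303,0])+.0293*np.array([.9617,.274,0])-p
print("fwd",t@fw*1000,"tool y",-t@lt*1000)
for m in masks_of("wrist","pile_top")[:2]:
    e=m["extent"];print(round(m["conf"],2),np.round(e))
    w,r=outline(f,m["mask"],.003);print(np.array(r[0]).round(1),np.array(r[1]).round(1),round(r[2],1))
for m in masks_of("wrist","case_mid")[:2]:
    mm=m["mask"];rows=[np.argmax(mm[:,c]) for c in (305,325,345)];print(round(m["conf"],2),np.round(m["extent"]),rows)
    for c,r in zip((305,325,345),rows): print(((atz(f,(c,r),p[2]+.0101)-p)@fw*1000).round(1))
cv2.imwrite("pics/w11.png",f["frame"])
E
```

```text
avg [  0.544   -0.1234   0.0803 -74.2439  -0.4742  -0.3833  -1.8639] sd [0.0014 0.0009 0.0024 0.0267]
fwd 2.211197156781783 tool y -0.5894483378858429
0.82 [319. 240. 149. 101.]
[ 556.7 -118.9] [60.8 84.6] 16.6
0.92 [592. 392.  97. 155.] [np.int64(0), np.int64(0), np.int64(0)]
112.9
112.9
112.9
0.76 [325. 362. 195. 191.] [np.int64(267), np.int64(266), np.int64(266)]
29.0
29.4
29.4
```

Call:
carry_out:
  series:
    - [[2,-0.5,15],0.1,0.5]
    - [[2,-0.5,30],0.1,0.5]
    - [[2,-0.5,38],0.1,0.5]
    - [[2,-0.5,42],0.1,0.5]

```text
t: 17.88
position: [0.5453, -0.1221, 0.0373]
orientation: [0.991, 0.136, -0.001, -0.0]
ft_force: [0.1, -0.0, -1.9]
gripper_width: 0.732
grip_force: 77.6
```

Call:
carry_out:
  series:
    - [[0,0,3],0,0.5]
    - [[0,0,6],0,0.5]
    - [[0,0,9],0,0.5]
    - [[0,0,9],0,0.5]

```text
t: 18.22
position: [0.5467, -0.1226, 0.0296]
orientation: [0.991, 0.136, 0.0, 0.0]
ft_force: [-0.5, -0.5, -2.0]
gripper_width: 0.734
grip_force: 77.7
```

Run:
```python
from h import *
f,P=avg()
```

```text
avg [ 5.46300e-01 -1.22500e-01  2.96000e-02 -7.43379e+01  1.18000e-02
 -2.82200e-01 -1.59600e+00] sd [0.0001 0.0001 0.0001 0.0012]
```

The rim is already below the pile's top face without any contact force, so it is entering cleanly. I'm lowering it the rest of the way.

Call:
carry_out:
  series:
    - [[0,0,2],0,0.5]
    - [[0,0,4],0,0.5]
    - [[0,0,6],0,0.5]
    - [[0,0,6],0,0.5]

```text
t: 18.95
position: [0.5463, -0.1221, 0.0253]
orientation: [0.991, 0.136, -0.0, -0.0]
ft_force: [-9.0, 4.9, 20.3]
gripper_width: 0.736
grip_force: 81.9
```

Run:
```python
from h import *
f,P=avg()
```

```text
avg [ 5.46300e-01 -1.22100e-01  2.53000e-02 -7.43224e+01 -8.67910e+00
  4.65510e+00  1.98695e+01] sd [0.     0.     0.     0.0015]
```

Call:
carry_out:
  series:
    - [[0,0,-1],0,0.5]
    - [[0,0,-1],0,0.2]
    - [[0,0,-1],0,0]
    - [[0,0,-1],0,0]
    - [[0,0,-1],0,0]

```text
t: 19.77
position: [0.5461, -0.1225, 0.024]
orientation: [0.991, 0.136, -0.0, 0.0]
ft_force: [-0.1, 0.6, 0.2]
gripper_width: 1.003
grip_force: 0.0
```

Call:
carry_out:
  series:
    - [[0,0,-15],0,0]
    - [[0,0,-40],0,0]
    - [[0,0,-70],0,0]
    - [[0,0,-70],0,1]
    - [[0,0,-70],0,1]

```text
t: 20.18
position: [0.5477, -0.1232, 0.0962]
orientation: [0.991, 0.136, 0.002, 0.001]
ft_force: [0.6, 0.0, -0.6]
gripper_width: 0.749
grip_force: 0.0
```

Call:
carry_out:
  series:
    - [[0,0,0],0,1]
    - [[0,0,0],0,1]
    - [[0,0,0],0,1]
    - [[0,0,10],0,1]
    - [[0,0,20],0,1]

```text
t: 20.6
position: [0.5461, -0.1224, 0.0733]
orientation: [0.991, 0.136, 0.0, 0.0]
ft_force: [-0.1, 0.4, -0.1]
gripper_width: 0.007
grip_force: 0.0
```

Run:
```python
from h import *
f,P=avg(4);print(sense()["gripper_width"])
v=silfit((.5178,-.1303,.0485),15.9,0,freeyaw=True,cams=("scene",))
fit((.5178,-.1303,.0485),15.9,cams=("scene","top"))
```

```text
avg [ 5.44600e-01 -1.21700e-01  7.18000e-02 -7.43452e+01 -2.17300e-01
  2.96600e-01 -3.12400e-01] sd [0.0005 0.0002 0.0009 0.002 ]
-0.002699348844914308
{}
sil [ 0.5178 -0.1303  0.0485  0.     15.9   ] 0
scene case_mid [281.3 278.7] 0.91
scene case_rim [281.6 285.7] 0.73
scene case_top [280.2 274.7] 0.66
top case_mid [392.6 243.4] 0.48
top case_rim [393.7 244.1] 0.72
top case_top [392.8 245.2] 0.73
pose [ 0.5203 -0.1317  0.0464  4.8446] res [-0.9  0.8 -0.3 -1.8 -0.7  0.3 -0.6  0.  -2.7 -0.5  0.3 -1.9]
```

Released. I now probe and gently press the top face near both ends with the shut fingers; a seated case has its top at 62 mm.

Call:
carry_out:
  series:
    - [[0,0,4],0,1]
    - [[0,0,8],0,1]
    - [[0,0,11],0,1]
    - [[0,0,13],0,1]
    - [[0,0,13],0,1]

```text
t: 21.72
position: [0.5459, -0.1223, 0.062]
orientation: [0.991, 0.136, -0.001, -0.0]
ft_force: [-4.6, 1.5, 12.8]
gripper_width: 0.0
grip_force: 5.8
```

Call:
carry_out:
  series:
    - [[0,0,-15],0,1]
    - [[-25,0,-15],0,1]
    - [[-58,0,-15],0,1]
    - [[-58,0,-4],0,1]
    - [[-58,0,-2],0,1]

```text
t: 22.13
position: [0.4881, -0.1377, 0.0619]
orientation: [0.991, 0.136, -0.001, -0.001]
ft_force: [-16.8, 0.8, 24.8]
gripper_width: 0.003
grip_force: 12.5
```

Call:
carry_out:
  series:
    - [[0,0,1],0,1]
    - [[0,0,2],0,1]
    - [[0,0,2],0,1]

```text
t: 22.38
position: [0.4888, -0.1378, 0.062]
orientation: [0.991, 0.137, -0.003, -0.001]
ft_force: [-13.9, 0.8, 19.2]
gripper_width: 0.001
grip_force: 9.6
```

Both ends read 62.0 mm, so the case is fully down and level. I'm retracting and handing in.

Call:
carry_out:
  series:
    - [[0,0,-15],0,1]
    - [[0,0,-50],0,1]
    - [[0,0,-90],0,1]
    - [[0,0,-120],0,1]
    - [[0,0,-120],0,1]

```text
t: 22.8
position: [0.4951, -0.1399, 0.1885]
orientation: [0.991, 0.137, 0.005, 0.004]
ft_force: [0.2, -0.5, 0.6]
gripper_width: -0.001
grip_force: 0.0
```

Run:
```python
from h import *
print(sense()["ft_force"])
fit((.5178,-.1303,.0485),15.9,cams=("scene","top"))
print(hand_in())
```

```text
[ 0.22975708 -0.47676875  0.58677807]
scene case_mid [278.5 277.9] 0.79
scene case_rim [279.7 283.4] 0.9
scene case_top [280.1 273.1] 0.69
top case_mid [391.3 245.4] 0.83
top case_rim [392.3 244.4] 0.85
top case_top [392.6 244.6] 0.72
pose [ 0.5166 -0.1309  0.0483  0.8099] res [ 0.7  0.2  0.1 -1.  -1.4  0.6  0.6 -0.6 -1.3  0.9  0.2 -0.3]
the job is handed in; nothing more can be done
None
```

The case is right way up on the pile, cut corners over cut corners, its top at 62 mm near both ends (fully down and level); I handed the job in at about 23 s, and the hand-in gave no verdict.

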